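Load the board cooling rack through its latched shutter

TASK

Put the freshly soldered boards away to cool. Press the release button on the rack's sliding shutter so that the T-handle pops up, turn the handle anticlockwise as far as it goes and slide the shutter fully open; hook every board carrier that stands on the bench over the rack's rail in the open bay and slide it along under the clear dust cover until its black grip tab is past the mark line. Then slide the shutter fully shut, turn the T-handle back to its stop and push it down until it stays in, leaving the solder spool and the flux syringe where they are.

Things in the scene. Friction and masses are not known exactly. Their poses are not given: they have to be found in the camera images.
- rack_origin (a point): Cooling rack, fixed aluminium frame, 130 mm deep (x), 496 long (y), 126 high, turned up to 7 degrees. Point: on the bench under the rail, mid loading bay. Rack frame (used below, mm from here): z up, y along the rail towards the clear dust cover, x away from the robot. Loading bay, open upwards when the shutter is open: y -60..60, x -66..44.
- bay_rail (a point): Top of the rail in the middle of the loading bay (rack 0, 0, 105). The rail is a round steel bar, 10 mm thick, along rack y at x = 0, from y = -62 to 300.
- mark (a point): The mark: a black line across the top of the dust cover at rack y = 90; point on it above the rail, z = 126. The cover is a flat clear roof over y 62..300 (z 122..126) with an 18 mm wide slot over the rail (x -9..9), open to the bay; end panel at y = 300. Room under it past the mark for four carriers. A carrier is past when its tab's centre has a larger rack y than this point.
- shutter (a joint): Grey sliding shutter, a 126 x 122 mm plate, top at z = 131, over the bay. 0 = shut, 0.120 m = fully open; opens towards rack -y (away from the dust cover); 1.5 N friction, stays where left. Moved by the popped-up T-handle in its middle; latched while the T-handle is not turned.
- release (a joint): Release button, steel, 22 mm across, in a black housing 38 mm across on the shutter at rack x = -46, on the robot's side of the T-handle. Value = how far it is pressed down, m; full travel 0.006 with 5 N; it lets the handle go at about 3 mm.
- release_top (a point): Centre of the top of the release button (about 149 mm above the bench, unpressed).
- pop (a joint): How far the T-handle stands out, m: 0 = in and held, 0.030 = popped up by its spring (6 N when in, 3 N when out). With turn back at 0 it is pushed in straight down, 1 to 2 mm past 0 with 8 to 12 N, and clicks so that it stays in.
- turn (a joint): Turn of the T-handle about its vertical axis, rad: 0 = latched, 1.4 = end stop, unlatched; grows anticlockwise seen from above. Turns only when popped up; friction 0.04 N m, stays where left. The latch is clear beyond about 1.1.
- tgrip (a point): Centre of the T-handle's steel grip bar, 70 mm long (along this point's y; along rack y at turn 0), 12 wide, 18 high, mid shutter at rack x = 0. It turns about the vertical through this point. Pushed in, its top is 4 mm above the black bezel round it (28 x 92 mm, top at z = 149); popped up, its underside is 16 mm above the bezel.
- tab1 (a point): Board carrier 1: C-shaped steel hanger standing on the bench, 145 mm tall, 0.3 kg, heavy base, green board on its tray. Point: centre of the black grip tab at its top (12 mm in x, 24 in y, 40 high), 125 mm above its underside. Carrier frame: z up, x to the open side of the C (away from the robot, turned up to 35 degrees). Hung on the rail, this point is at rack z = 155. None if absent.
- seat1 (a point): Carrier 1's saddle hook: centre of its seat, 50 mm below the tab's centre, 36 mm long in y, with cheeks 16 mm apart down to 13 mm below the seat; an 8 x 12 mm stem joins it to the tab. A leg at x -21..-17 joins it to the tray 75 mm below (x -22..22, y -23..23, parts on it up to 20 mm high). The rail goes in from the open +x side between tray and cheeks; then lower the seat on it.
- tab2 (a point): Board carrier 2, same make as carrier 1: centre of its grip tab. None if absent.
- tab3 (a point): Board carrier 3, same make as carrier 1: centre of its grip tab. None if absent.
- tab4 (a point): Board carrier 4, same make as carrier 1: centre of its grip tab. None if absent.
- spool_mid (a point): Solder spool, white, 52 mm across, 38 mm high, standing on the bench; its centre. Leave alone.
- syringe_mid (a point): Flux syringe, white, lying on the bench, 16 mm thick, about 150 mm long; its centre. Leave alone.
Things that resemble listed ones, but are neither listed nor needed, are in the scene too. What is shaped like the part that bears tab4 but blue is not meant. Leave any red look-alike of the part that bears tab1 alone.

How it is judged:
By the outcome, as a careful person would: the job done as asked, in the order asked, and still so for the second after the job is handed in, with the robot touching nothing.
Of carrier1, carrier2, carrier3, carrier4 only 3 to 4 are there at a start; the rules pass over those that are not, and their reading is None.
At some moment in a run one of carrier1, carrier2, carrier3, carrier4 may be knocked a few centimetres aside while the robot is not near it.
It also fails if it takes over 208 s, if anything falls off the work surface, if the arm or the gripper's body presses on something with over 40 N, if the wrist force passes 120 N, or if a joint passes its speed limit or range.

ROBOT

A 6-joint arm with a two-finger parallel gripper is mounted at the origin on the work surface. World frame = base frame: x ahead of the robot, y to its left, z up, the work surface at z = 0. Lengths are in m, angles in rad, forces in N, time in s.
With the tool pointing down it reaches from about 0.25 to 0.775 m from the base axis. Payload 4 kg.
Tool frame: the origin (TCP) lies on the centre line of the jaws, within the pads' length; the fingertips stand 14 mm ahead of it and the grasp point (between the pads) lies 5 mm behind it (robot.tcp_to_tips is the distance from the TCP to the fingertips, in m); z points along the fingers, y is the line along which they close (so a half turn about z gives the same grasp; the last joint's range is limited). The gripper opens to 94 mm and grips with 3 to 60 N. Pads are 16 mm wide; open, the fingers measure 119 mm over their backs; the gripper's body (75 mm by 177 mm) begins 78 mm behind the grasp point.
Start: joints at [1.225, 0.087, 1.371, -0, 1.684, -0.103], TCP at [0.132, 0.534, 0.22] pointing down, gripper open.
Joint ranges: [-3.1, 3.1], [-0.76, 2.03], [0.27, 2.55], [-1.08, 4.22], [0.17, 2.65], [-2.57, 2.57]. Speed limits (rad/s): [2.79, 2.79, 3.14, 3.14, 3.14, 3.14].

INTERFACE

Orientations are given as [roll, pitch, yaw] about the fixed x, y, z axes, in that order (R = Rz(yaw) Ry(pitch) Rx(roll)).
In Python, from bench import robot gives the robot as it stands.
- The arm moves only by the tool carry_out, never from a script. Its argument "increments" is a list of rows, each a list of 3 entries, a list of its own where there are three numbers: the closure in counts, from 0 (fully open) to 255 (shut), then the shift along the tool's x, y, z in mm, then the turn about the tool's z in degrees. In form: [[fingers, [dx, dy, dz], twist], ...]. A call has 1 to 8 rows; each row shifts and turns the commanded pose from where the row before left it, along the tool's axes as they then stand; what a row does not reach is not made up. A row lasts 1/10 s, in which the tool goes at most 50 mm and 8.59 degrees, less where a joint would pass 70% of its speed; a pose out of reach is approached as far as the arm can. A call with a gripper value outside its range is refused whole. The fingers move at their own pace and stop on an object; the grip force is fixed at half the most. Time passes only in rows, so rows that do not move let the fingers close. It gives the time, the measured TCP pose, the force, the opening and the grip force at its end, in the units of the state.
- robot.get_obs(): the state, without advancing time (a new reading comes with each control period).
- robot.snapshot(name): name is "scene" or "top" or "wrist"; returns the picture (400x640x3 uint8, blue, green, red); there is no depth.
- robot.get_calibration(name): a dict with "vfov" (degrees; the focal length in pixels is half the picture's height over the tangent of half this angle, whatever the lens; pixels are square), "cx", "cy" (the principal point, pixels), "T" (4x4, takes a point from camera to world coordinates). Camera axes: x right, y down, z forward; pixel columns grow to the right and rows downward; lengths in m; the calibration is good to about 2 mm. A picture is of the moment at which its call begins: read the wrist's pose just before it. get_calibration takes no time and is no camera call; for the wrist camera it gives the pose at the moment of the call.
- robot.close_job(): hands the job in; it is judged then, once.
The state is a dict: "time": time; "joint_positions": joint angles; "qvel": joint speeds; "joint_torque": joint torques, N m; "tool_pos": TCP position; "ee_rot": TCP orientation; "wrist_force": force on the tool from outside, world axes, zero at the start; "wrist_torque": the same for the moment, N m; "width": finger opening in m; "finger_force": force on a finger pad.
Only numpy, scipy, OpenCV 4.12 (cv2) and the standard library are available. Lean on these libraries where they do the work, as an engineer would, in place of code of your own. Each camera call takes 0.05 s, during which the arm holds its last target. There are 200 camera calls.

## Working session

There is one attempt and no reset: what is moved stays moved. The work goes in short steps, Python scripts to look and compute and a tool call to move; the robot and the scene stay as the last step left them, time stands still between calls to the robot, and variables do not carry over. Pictures are saved under pics/ and viewed, at most 14 in all, crops included, and the job is handed in when it is done.

Besides the shell and the picture viewer there is one more tool, called after "Call:" as name(argument=value, ...), one argument or row to a line, values as JSON. carry_out: Moves the arm, as the interface text tells. Its arguments: {"type":"object","properties":{"increments":{"type":"array","items":{"type":"array"}}},"required":["increments"]}

```bash
mkdir -p pics; ls
python3 - <<'E'
from bench import robot
import cv2
o=robot.get_obs();print(o)
for n in("scene","top"):
    cv2.imwrite(f"pics/{n}0.png",robot.snapshot(n)); c=robot.get_calibration(n);print(n,c)
print(robot.tcp_to_tips)
E
```

```text
pics
{'time': 0.0, 'joint_positions': array([ 1.22491337e+00,  8.79691834e-02,  1.37220420e+00, -3.36929657e-05,
        1.68359046e+00, -1.03089738e-01]), 'qvel': array([7.44346647e-04, 1.30963120e-03, 1.39210134e-03, 6.64872025e-04,
       9.43672908e-06, 1.31161082e-03]), 'joint_torque': array([-5.49166198e-04, -3.40174735e+01, -3.02430189e+01,  7.18046282e-02,
        3.27989913e-02, -1.62470956e-04]), 'tool_pos': array([0.13206773, 0.53339319, 0.21832178]), 'ee_rot': array([-3.13942955e+00, -1.90121128e-04,  2.89879547e+00]), 'wrist_force': array([ 0.31132904, -0.36111733, -0.37841938]), 'wrist_torque': array([-0.01513715, -0.05647515,  0.02410313]), 'finger_force': 0.0, 'width': 0.09437845883883514}
scene {'vfov': 54.24435913988576, 'cx': 317.6772158144465, 'cy': 196.31384679796233, 'T': array([[-0.67659686,  0.42830913, -0.59897244,  1.03239998],
       [ 0.73634927,  0.39635147, -0.54835688,  0.479184  ],
       [ 0.00253735, -0.81206946, -0.58355527,  0.67545543],
       [ 0.        ,  0.        ,  0.        ,  1.        ]])}
top {'vfov': 46.94117509956379, 'cx': 322.6707088214016, 'cy': 199.42344770946642, 'T': array([[-0.0214358 , -0.99221063,  0.12271336,  0.30624254],
       [-0.9997184 ,  0.02252239,  0.00747425, -0.04826557],
       [-0.01017982, -0.12251859, -0.99241401,  1.16063711],
       [ 0.        ,  0.        ,  0.        ,  1.        ]])}
0.014
```

View pics/scene0.png

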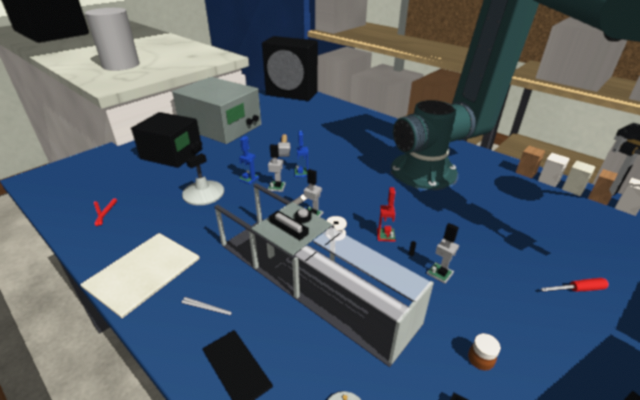

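View pics/top0.png

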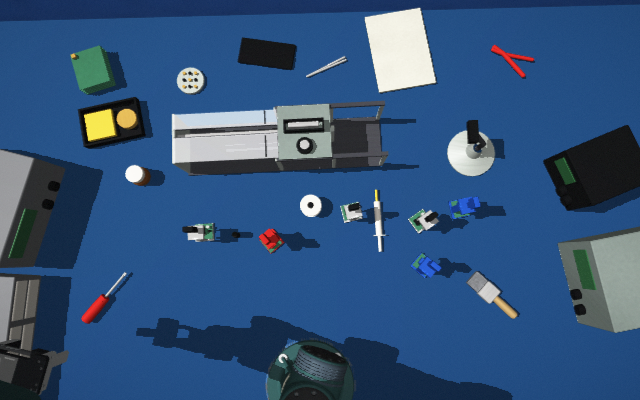

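The pictures show three grey carriers with black tabs, at top px (350,212), (425,220) and (200,232). One red and two blue look-alikes stand nearby. The rack's shutter is at (303,132), with the dust cover to its left (+y).

Run:
```python
import cv2
a=cv2.imread("pics/top0.png")
l=cv2.resize(a[90:200,165:395],None,fx=3.4,fy=3.4,interpolation=cv2.INTER_CUBIC)
r=cv2.resize(a[185:265,330:450],None,fx=3.4,fy=3.4,interpolation=cv2.INTER_CUBIC)
q=cv2.resize(a[215:260,175:290],None,fx=3.4,fy=3.4,interpolation=cv2.INTER_CUBIC)
import numpy as np
o=np.zeros((600,800,3),np.uint8)
l=l[:320];o[:l.shape[0],:l.shape[1]]=l
r=r[:270];o[325:325+r.shape[0],:r.shape[1]]=r
o[325:325+q.shape[0],410:410+q.shape[1]]=q[:,:390]
cv2.imwrite("pics/topc.png",o)
```

```text
(no output)
```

View pics/topc.png

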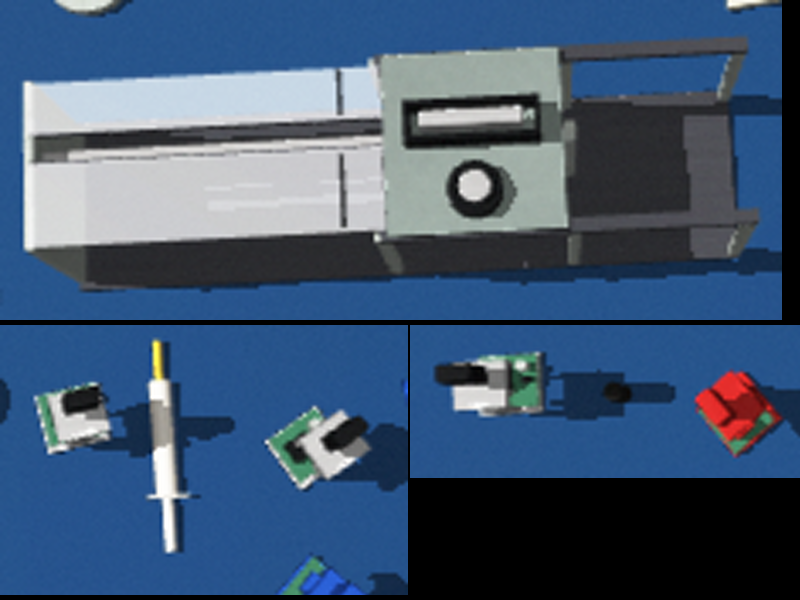

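Crop px: button (475,186), grip bar (418,120)-(523,113), shutter corners (382,55), (560,48), (568,228), (382,238). Tab tops: A (82,400), B (345,433), C (460,374).

```bash
cat > h.py <<'E'
import numpy as np, cv2
from bench import robot
def ray(cal,u,v,z,H=400):
    f=H/2/np.tan(np.radians(cal["vfov"])/2)
    d=cal["T"][:3,:3]@np.array([(u-cal["cx"])/f,(v-cal["cy"])/f,1]); o=cal["T"][:3,3]
    return o+d*(z-o[2])/d[2]
def proj(cal,p):
    f=200/np.tan(np.radians(cal["vfov"])/2)
    q=cal["T"][:3,:3].T@(np.array(p)-cal["T"][:3,3]); return np.array([cal["cx"]+f*q[0]/q[2],cal["cy"]+f*q[1]/q[2]])
E
python3 - <<'E'
from h import *
c=robot.get_calibration("top")
L=lambda x,y:(165+x/3.4,90+y/3.4)
R=lambda x,y:(330+x/3.4,185+(y-325)/3.4)
Q=lambda x,y:(175+(x-410)/3.4,215+(y-325)/3.4)
np.set_printoptions(precision=4,suppress=True)
for n,p,z in [("button",L(475,186),.149),("grip",L(470,116),.153),("g1",L(418,120),.153),("g2",L(523,113),.153),
 ("s1",L(382,55),.131),("s2",L(560,48),.131),("s3",L(568,228),.131),("s4",L(382,238),.131),("m1",L(338,69),.126),("m2",L(345,226),.126),("cov1",L(25,84),.126),("cov2",L(25,248),.126),
 ("A",R(82,400),.145),("A1",R(65,405),.145),("A2",R(100,393),.145),("B",R(345,433),.145),("B1",R(325,447),.145),("B2",R(366,420),.145),("C",Q(460,374),.145),("C1",Q(437,374),.145),("C2",Q(485,374),.145)]:
    print(n,ray(c,*p,z))
w=robot.get_calibration("wrist");o=robot.get_obs()
from scipy.spatial.transform import Rotation as Ro
Rt=Ro.from_euler("xyz",o["ee_rot"]).as_matrix()
print(w["vfov"],w["cx"],w["cy"]);print(Rt.T@w["T"][:3,:3]);print(Rt.T@(w["T"][:3,3]-o["tool_pos"]))
E
```

```text
button [ 0.5561 -0.0029  0.149 ]
grip [ 0.6026 -0.0006  0.153 ]
g1 [0.6007 0.0339 0.153 ]
g2 [ 0.6038 -0.0357  0.153 ]
s1 [0.6532 0.0596 0.131 ]
s2 [ 0.6551 -0.0615  0.131 ]
s3 [ 0.5303 -0.064   0.131 ]
s4 [0.5264 0.0608 0.131 ]
m1 [0.6457 0.0903 0.126 ]
m2 [0.5363 0.0862 0.126 ]
cov1 [0.6404 0.3045 0.126 ]
cov2 [0.5263 0.3024 0.126 ]
A [ 0.4132 -0.1099  0.145 ]
A1 [ 0.4102 -0.0988  0.145 ]
A2 [ 0.4175 -0.1218  0.145 ]
B [ 0.3878 -0.2798  0.145 ]
B1 [ 0.379  -0.2664  0.145 ]
B2 [ 0.396  -0.2938  0.145 ]
C [0.3717 0.2547 0.145 ]
C1 [0.372  0.2697 0.145 ]
C2 [0.3714 0.2384 0.145 ]
66.9619490031906 324.5483120437136 195.61683448028754
[[ 0.0002 -0.9606 -0.2779]
 [ 1.      0.0004 -0.0008]
 [ 0.0008 -0.2779  0.9606]]
[ 0.0811 -0.0006 -0.1649]
```

```bash
cat >> h.py <<'E'
YR=np.radians(2.6); O=np.array([0.6026,-0.0006])
def rack(x,y): return O+np.array([np.cos(YR)*x-np.sin(YR)*y,np.sin(YR)*x+np.cos(YR)*y])
def plan(p,yaw,n,f,start=None):
    """rows (integer mm, deg) from the current pose to world p (m), yaw (deg)"""
    o=robot.get_obs()
    pc,yc=(o["tool_pos"]*1000,np.degrees(o["ee_rot"][2])) if start is None else (np.array(start[0])*1000,start[1])
    p=np.array(p)*1000; rows=[]; d0=(yaw-yc+180)%360-180; p0,y0=pc.copy(),yc
    for i in range(1,n+1):
        t=p0+(p-p0)*i/n; c,s=np.cos(np.radians(yc)),np.sin(np.radians(yc))
        A=np.array([[c,s,0],[s,-c,0],[0,0,-1]])
        d=np.round(A.T@(t-pc)).astype(int); tw=int(round(-((y0+d0*i/n)-yc)))
        rows.append([f,d.tolist(),tw]); pc=pc+A@d; yc-=tw
    for k in range(0,n,8): print(str(rows[k:k+8]).replace(" ",""))
    print("end",pc.round(1),round(yc,1))
def st():
    o=robot.get_obs(); print(round(o["time"],1),(o["tool_pos"]*1000).round(1),np.degrees(o["ee_rot"]).round(1),"F",o["wrist_force"].round(1),"w",round(o["width"]*1000,1),round(o["finger_force"],1))
E
python3 - <<'E'
from h import *
plan([.556,-.003,.22],92.6,16,255,start=([.132,.534,.22],166.1))
E
```

```text
[[255,[-34,-26,0],5],[255,[-36,-23,0],4],[255,[-37,-21,0],5],[255,[-39,-17,0],4],[255,[-41,-15,0],5],[255,[-41,-11,0],5],[255,[-42,-7,0],4],[255,[-43,-4,0],5]]
[[255,[-42,-1,0],4],[255,[-43,2,0],5],[255,[-42,7,0],5],[255,[-42,9,0],4],[255,[-41,13,0],5],[255,[-39,16,0],4],[255,[-39,19,0],5],[255,[-36,22,0],4]]
end [555.8  -2.6 220. ] 93.1
```

Call:
carry_out(
  increments=[
    [255,[-34,-26,0],5],
    [255,[-36,-23,0],4],
    [255,[-37,-21,0],5],
    [255,[-39,-17,0],4],
    [255,[-41,-15,0],5],
    [255,[-41,-11,0],5],
    [255,[-42,-7,0],4],
    [255,[-43,-4,0],5],
  ],
)

```text
time: 0.9
tool_pos: [0.3452, 0.2637, 0.2191]
ee_rot: [-3.141, -0.0, 2.25]
wrist_force: [0.4, 0.6, 0.9]
width: 0.0336
finger_force: 0.0
```

Call:
carry_out(
  increments=[
    [255,[-42,-1,0],4],
    [255,[-43,2,0],5],
    [255,[-42,7,0],5],
    [255,[-42,9,0],4],
    [255,[-41,13,0],5],
    [255,[-39,16,0],4],
    [255,[-39,19,0],5],
    [255,[-36,22,0],4],
  ],
)

```text
time: 1.7
tool_pos: [0.5565, -0.0045, 0.2188]
ee_rot: [-3.141, -0.0, 1.621]
wrist_force: [0.2, 0.0, -0.5]
width: 0.0005
finger_force: 0.0
```

Call:
carry_out(
  increments=[
    [255,[0,0,20],0],
    [255,[0,0,20],0],
    [255,[0,0,5],0],
    [255,[0,0,0],0],
    [255,[0,0,0],0],
  ],
)

```text
time: 2.2
tool_pos: [0.5561, -0.0026, 0.1753]
ee_rot: [3.14, 0.0, 1.625]
wrist_force: [-0.6, -0.6, -0.5]
width: 0.0004
finger_force: 0.0
```

Call:
carry_out(
  increments=[
    [255,[0,0,8],0],
    [255,[0,0,4],0],
    [255,[0,0,3],0],
    [255,[0,0,2],0],
    [255,[0,0,0],0],
    [255,[0,0,0],0],
  ],
)

```text
time: 2.8
tool_pos: [0.5561, -0.0026, 0.1581]
ee_rot: [3.141, -0.0, 1.625]
wrist_force: [-0.9, 1.0, 4.0]
width: 0.0007
finger_force: 2.2
```

Call:
carry_out(
  increments=[
    [255,[0,0,-10],0],
    [200,[0,0,-25],0],
    [128,[0,0,-27],0],
    [128,[-30,0,0],0],
    [128,[-30,0,0],0],
    [128,[0,0,0],0],
  ],
)

```text
time: 3.4
tool_pos: [0.559, -0.0658, 0.2192]
ee_rot: [-3.14, 0.002, 1.621]
wrist_force: [0.4, -0.5, -0.5]
width: 0.0373
finger_force: 0.0
```

Run:
```python
from h import *
st()
cv2.imwrite("pics/w1.png",robot.snapshot("wrist"));np.save("w1.npy",robot.get_calibration("wrist")["T"])
```

```text
3.4 [559.  -65.8 219.2] [-1.799e+02  1.000e-01  9.290e+01] F [ 0.4 -0.5 -0.5] w 37.3 0.0
```

View pics/w1.png

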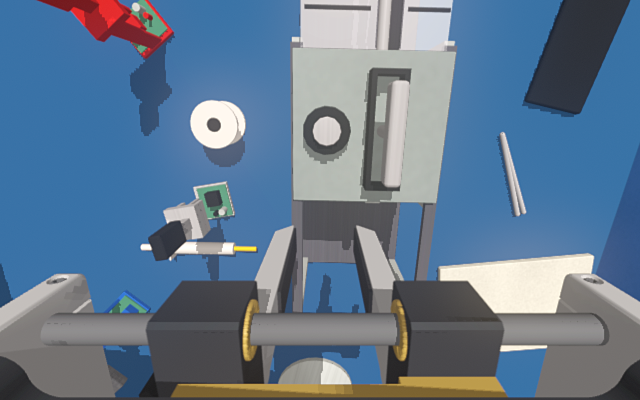

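The handle has popped up: bar top spans about (398,82)-(393,187). The button is at (327,130) and carrier A's tab at (168,240).

Run:
```python
from h import *
c=robot.get_calibration("wrist")
print(ray(c,397,134,.183),ray(c,399,82,.183),ray(c,394,187,.183),"btn",ray(c,327,130,.149),"A",ray(c,168,235,.145))
print(ray(c,293,50,.131),ray(c,455,52,.131),ray(c,294,202,.131),ray(c,438,203,.131))
g=ray(c,397,134,.183)
plan([.6026,-.0006,.222],92.6,4,100)
```

```text
[0.6025526 0.0023456 0.183    ] [0.6000456  0.03413447 0.183     ] [ 0.60470412 -0.0333169   0.183     ] btn [5.57132977e-01 2.56999658e-04 1.49000000e-01] A [ 0.42611635 -0.09479264  0.145     ]
[0.52817406 0.05749979 0.131     ] [0.65199422 0.06243079 0.131     ] [ 0.53175673 -0.06413134  0.131     ] [ 0.65782298 -0.05854786  0.131     ]
[[100,[15,12,-1],0],[100,[16,11,0],0],[100,[15,12,-1],0],[100,[15,12,-1],0]]
end [602.7  -0.8 222. ] 92.9
```

Call:
carry_out(
  increments=[
    [110,[15,12,0],0],
    [110,[16,12,0],0],
    [110,[16,12,0],0],
    [110,[15,11,0],0],
    [110,[0,0,20],0],
    [110,[0,0,20],0],
    [110,[0,0,8],0],
    [110,[0,0,0],0],
  ],
)

```text
time: 4.25
tool_pos: [0.6017, 0.0024, 0.1695]
ee_rot: [-3.138, -0.001, 1.625]
wrist_force: [-0.3, -0.1, -0.9]
width: 0.0534
finger_force: 0.0
```

Call:
carry_out(
  increments=[
    [255,[0,0,0],0],
    [255,[0,0,0],0],
    [255,[0,0,0],0],
    [255,[0,0,0],0],
    [255,[0,0,0],0],
    [255,[0,0,0],0],
  ],
)

```text
time: 4.85
tool_pos: [0.603, 0.0016, 0.1719]
ee_rot: [3.141, 0.0, 1.625]
wrist_force: [-0.6, -0.3, 1.0]
width: 0.014
finger_force: 30.0
```

Call:
carry_out(
  increments=[
    [255,[0,0,0],-8],
    [255,[0,0,0],-8],
    [255,[0,0,0],-8],
    [255,[0,0,0],-8],
    [255,[0,0,0],-8],
    [255,[0,0,0],-8],
    [255,[0,0,0],-8],
    [255,[0,0,0],-8],
  ],
)

```text
time: 5.65
tool_pos: [0.6013, 0.0005, 0.1716]
ee_rot: [-3.138, -0.002, 2.746]
wrist_force: [-3.5, -2.8, 2.1]
width: 0.0142
finger_force: 30.0
```

Call:
carry_out(
  increments=[
    [255,[0,0,0],-8],
    [255,[0,0,0],-8],
    [255,[0,0,0],-2],
    [255,[0,0,0],0],
  ],
)

```text
time: 6.05
tool_pos: [0.6012, -0.0002, 0.1715]
ee_rot: [-3.138, -0.003, 3.055]
wrist_force: [-4.0, -3.2, 1.6]
width: 0.0139
finger_force: 30.0
```

Run:
```python
from h import *
st();o=robot.get_obs();print(o["wrist_torque"],o["joint_positions"])
```

```text
6.0 [ 6.012e+02 -2.000e-01  1.715e+02] [-179.8   -0.2  175. ] F [-4.  -3.2  1.6] w 13.9 30.0
[-0.65260133  0.71362708 -0.13780112] [-0.09254262  0.2171304   1.31819446 -0.00357929  1.60968025 -1.57673518]
```

Call:
carry_out(
  increments=[
    [255,[-2,-15,0],0],
    [255,[-2,-15,0],0],
    [255,[-2,-15,0],0],
    [255,[-2,-15,0],0],
    [255,[-2,-15,0],0],
    [255,[-2,-15,0],0],
    [255,[-2,-15,0],0],
    [255,[-2,-15,0],0],
  ],
)

```text
time: 6.85
tool_pos: [0.6047, -0.1191, 0.1705]
ee_rot: [3.14, -0.01, 3.056]
wrist_force: [-9.1, 1.3, 2.6]
width: 0.014
finger_force: 30.0
```

Call:
carry_out(
  increments=[
    [255,[0,-2,0],0],
    [255,[0,0,0],0],
    [255,[0,0,0],0],
  ],
)

```text
time: 7.15
tool_pos: [0.6047, -0.1205, 0.1705]
ee_rot: [3.139, -0.009, 3.055]
wrist_force: [-7.6, 1.4, 2.3]
width: 0.0137
finger_force: 30.0
```

Call:
carry_out(
  increments=[
    [255,[3,-3,0],0],
    [255,[2,-2,0],0],
    [255,[0,0,0],0],
    [255,[0,0,0],0],
  ],
)

```text
time: 7.55
tool_pos: [0.604, -0.1211, 0.1719]
ee_rot: [3.132, 0.002, 3.059]
wrist_force: [1.2, 9.8, 1.5]
width: 0.0137
finger_force: 30.0
```

Call:
carry_out(
  increments=[
    [255,[0,4,0],0],
    [110,[0,0,0],0],
    [110,[0,0,0],0],
    [110,[0,0,0],0],
    [110,[0,0,-20],0],
    [110,[0,0,-40],0],
    [110,[0,0,-20],0],
    [110,[0,0,0],0],
  ],
)

```text
time: 8.35
tool_pos: [0.6046, -0.1228, 0.256]
ee_rot: [-3.14, 0.008, 3.055]
wrist_force: [0.5, 0.0, 1.5]
width: 0.0539
finger_force: 0.0
```

Run:
```python
from h import *
st();plan([.415,-.105,.25],107,9,110)
```

```text
8.3 [ 604.6 -122.8  256. ] [-179.9    0.5  175. ] F [0.5 0.  1.5] w 53.9 0.0
[[110,[21,0,1],8],[110,[21,-3,0],7],[110,[21,-5,1],8],[110,[19,-8,1],7],[110,[19,-11,0],8],[110,[16,-12,1],7],[110,[15,-15,1],8],[110,[13,-17,0],7]]
[[110,[11,-18,1],8]]
end [ 415.4 -104.8  250. ] 107.0
```

Call:
carry_out(
  increments=[
    [110,[21,0,1],8],
    [110,[21,-3,0],7],
    [110,[21,-5,1],8],
    [110,[19,-8,1],7],
    [110,[19,-11,0],8],
    [110,[16,-12,1],7],
    [110,[15,-15,1],8],
    [110,[13,-17,0],7],
  ],
)

```text
time: 9.15
tool_pos: [0.4332, -0.1061, 0.2441]
ee_rot: [-3.139, -0.002, 2.003]
wrist_force: [0.4, 0.1, 0.8]
width: 0.0533
finger_force: 0.0
```

Call:
carry_out(
  increments=[
    [110,[11,-18,0],8],
    [110,[0,0,0],0],
    [110,[0,0,0],0],
  ],
)

```text
time: 9.45
tool_pos: [0.4138, -0.104, 0.2454]
ee_rot: [-3.141, -0.001, 1.871]
wrist_force: [-0.1, 0.7, -0.2]
width: 0.0535
finger_force: 0.0
```

Run:
```python
from h import *
st()
cv2.imwrite("pics/w2.png",robot.snapshot("wrist"))
```

```text
9.4 [ 413.8 -104.   245.4] [-180.    -0.   107.2] F [-0.1  0.7 -0.2] w 53.5 0.0
```

View pics/w2.png

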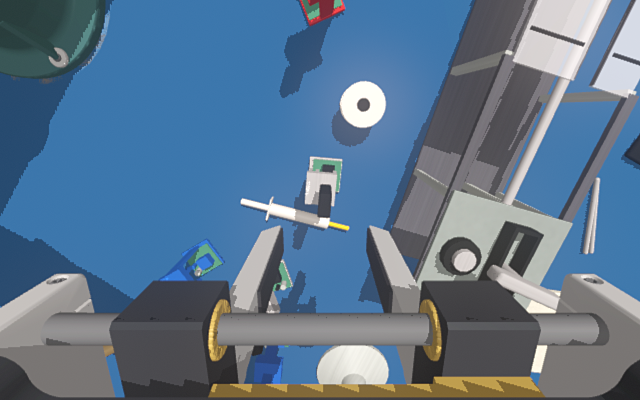

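Carrier A's tab is at px (325,~203) between the fingers' line, roughly upright (aligned with tool x), with the syringe below it.

Run:
```python
from h import *
c=robot.get_calibration("wrist")
print(ray(c,325,203,.145),ray(c,325,216,.145), ray(c,325,190,.145))
o=robot.get_obs();
for d in(-.012,0,.012):
    y=o["ee_rot"][2]; print(proj(c,[o["tool_pos"][0]+d*np.cos(y),o["tool_pos"][1]+d*np.sin(y),.145]))
a=cv2.imread("pics/w2.png"); cv2.imwrite("pics/w2c.png",cv2.resize(a[140:250,230:410],None,fx=4,fy=4,interpolation=cv2.INTER_CUBIC))
```

```text
[ 0.41514643 -0.10729069  0.145     ] [ 0.41890654 -0.11941955  0.145     ] [ 0.41147926 -0.09546162  0.145     ]
[324.99313905 211.78970756]
[325.00016029 199.41160817]
[325.00735231 186.73240873]
```

View pics/w2c.png

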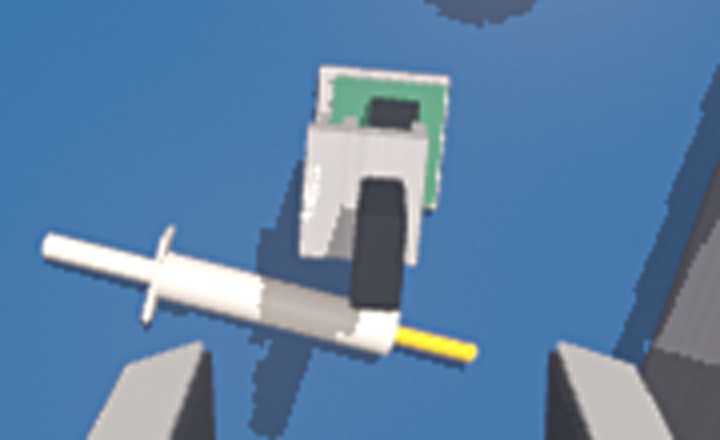

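Call:
carry_out(
  increments=[
    [110,[-4,0,30],2],
    [110,[0,0,40],0],
    [110,[0,0,40],0],
    [110,[0,0,11],0],
    [110,[0,0,0],0],
    [255,[0,0,0],0],
    [255,[0,0,0],0],
    [255,[0,0,0],0],
  ],
)

```text
time: 10.3
tool_pos: [0.4164, -0.1082, 0.1276]
ee_rot: [3.138, 0.002, 1.834]
wrist_force: [-0.3, -0.1, -0.9]
width: 0.0328
finger_force: 0.0
```

Call:
carry_out(
  increments=[
    [255,[0,0,0],0],
    [255,[0,0,0],0],
  ],
)

```text
time: 10.5
tool_pos: [0.4155, -0.1078, 0.1262]
ee_rot: [3.14, 0.001, 1.834]
wrist_force: [0.4, 0.5, 0.1]
width: 0.0171
finger_force: 0.0
```

Call:
carry_out(
  increments=[
    [255,[0,0,0],0],
    [255,[0,0,0],0],
    [255,[0,0,0],0],
    [255,[0,0,-20],0],
    [255,[0,0,-40],0],
    [255,[0,0,-50],0],
    [255,[0,0,-50],0],
    [255,[0,0,0],0],
  ],
)

```text
time: 11.3
tool_pos: [0.4177, -0.1085, 0.2926]
ee_rot: [3.131, 0.008, 1.834]
wrist_force: [-0.1, 0.1, -3.0]
width: 0.0116
finger_force: 30.0
```

```bash
sed -i 's/^YR=.*/YR=np.radians(2.3); O=np.array([0.6025,-0.0006])/' h.py
python3 - <<'E'
from h import *
st();plan([*rack(-.037,0),.284],92.3,5,255)
cv2.imwrite("pics/w3.png",robot.snapshot("wrist"))
E
```

```text
11.3 [ 417.7 -108.5  292.6] [179.4   0.4 105.1] F [-0.1  0.1 -3. ] w 11.6 30.0
[[255,[13,34,2],3],[255,[14,33,1],2],[255,[16,33,2],3],[255,[18,32,2],2],[255,[18,32,2],3]]
end [565.9  -2.4 283.6] 92.1
```

Call:
carry_out(
  increments=[
    [255,[13,34,0],3],
    [255,[14,33,0],2],
    [255,[16,33,0],3],
    [255,[18,32,0],2],
    [255,[18,32,0],3],
    [255,[0,0,0],0],
    [255,[0,0,0],0],
  ],
)

```text
time: 12.05
tool_pos: [0.5624, -0.001, 0.281]
ee_rot: [-3.133, -0.001, 1.609]
wrist_force: [-0.7, 0.8, -4.3]
width: 0.0118
finger_force: 30.0
```

Run:
```python
from h import *
st();plan([*rack(-.037,0),.183],92.3,5,255)
cv2.imwrite("pics/w4.png",robot.snapshot("wrist"))
```

```text
12.1 [562.4  -1.  281. ] [-1.795e+02 -1.000e-01  9.220e+01] F [-0.7  0.8 -4.3] w 11.8 30.0
[[255,[0,1,20],0],[255,[0,0,19],0],[255,[-1,1,20],0],[255,[0,0,19],0],[255,[0,1,20],0]]
end [565.5  -1.9 183. ] 92.2
```

View pics/w4.png

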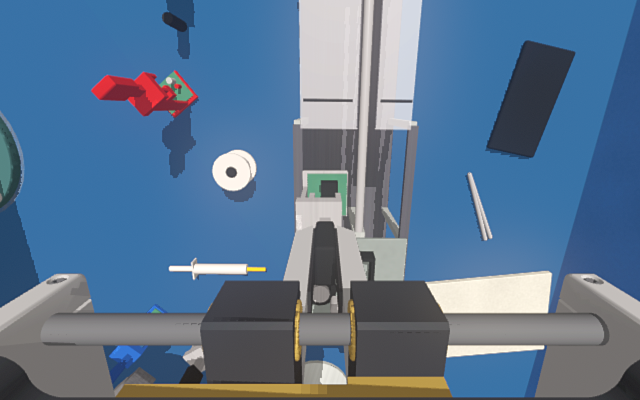

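Carrier A is held over the bay. The rail runs from about (371,50) to (361,236), and the mark line is at row 100, columns 303-412.

Run:
```python
from h import *
a=cv2.imread("pics/w4.png").mean(2).astype(int)
for r in (40,80,120,150,180,210,230): print(r,a[r,345:392].tolist())
```

```text
40 [221, 221, 221, 221, 214, 213, 214, 213, 213, 213, 213, 220, 221, 216, 216, 147, 102, 116, 170, 193, 203, 211, 221, 216, 211, 206, 189, 117, 102, 106, 107, 106, 105, 104, 107, 149, 215, 214, 212, 211, 212, 219, 220, 220, 219, 219, 219]
80 [219, 218, 211, 209, 210, 210, 210, 211, 211, 210, 211, 220, 215, 174, 117, 102, 161, 187, 200, 208, 215, 215, 211, 207, 191, 118, 98, 102, 104, 103, 102, 99, 104, 158, 212, 212, 209, 209, 209, 216, 217, 217, 217, 217, 217, 216, 216]
120 [216, 212, 208, 208, 208, 208, 208, 208, 215, 218, 211, 193, 127, 91, 135, 178, 197, 205, 211, 214, 210, 206, 192, 113, 92, 95, 96, 95, 94, 93, 120, 191, 210, 209, 207, 207, 215, 215, 215, 215, 214, 214, 209, 212, 213, 212, 212]
150 [92, 88, 90, 89, 90, 89, 93, 126, 93, 88, 88, 85, 90, 155, 183, 199, 206, 210, 211, 208, 201, 157, 95, 85, 88, 88, 90, 89, 90, 88, 88, 89, 88, 90, 125, 124, 125, 91, 86, 88, 88, 88, 85, 90, 122, 125, 114]
180 [132, 137, 167, 100, 84, 86, 88, 123, 91, 84, 82, 95, 165, 189, 201, 207, 210, 209, 205, 193, 109, 80, 83, 85, 87, 86, 86, 86, 85, 85, 85, 86, 86, 85, 85, 85, 83, 86, 118, 124, 120, 120, 121, 123, 111, 117, 117]
210 [142, 205, 114, 112, 124, 120, 133, 183, 186, 185, 154, 167, 192, 204, 209, 210, 208, 201, 162, 124, 120, 123, 123, 123, 123, 123, 121, 119, 122, 123, 90, 85, 86, 86, 84, 81, 89, 114, 152, 183, 187, 184, 185, 182, 134, 115, 116]
230 [191, 192, 194, 191, 188, 187, 170, 144, 180, 145, 162, 190, 202, 208, 210, 208, 198, 174, 182, 145, 125, 122, 123, 124, 125, 122, 121, 121, 89, 85, 86, 87, 86, 84, 85, 85, 84, 86, 115, 124, 123, 121, 119, 119, 119, 119, 116]
```

Run:
```python
from h import *
c=robot.get_calibration("wrist")
P=np.array([ray(c,u,v,.100) for u,v in [(367.7,40),(365.8,80),(363.7,120),(362.6,150),(361.3,180),(359.8,210),(359,230)]])
print(P.round(4)); k=np.polyfit(P[:,1],P[:,0],1); print(k,np.degrees(np.arctan(-k[0])))
print(ray(c,303,100,.126),ray(c,412,100,.126), ray(c,323,222,.20))
st()
```

```text
[[ 0.6003  0.1483  0.1   ]
 [ 0.6013  0.1094  0.1   ]
 [ 0.6021  0.0676  0.1   ]
 [ 0.6032  0.0343  0.1   ]
 [ 0.6042 -0.0009  0.1   ]
 [ 0.6051 -0.0381  0.1   ]
 [ 0.6059 -0.0642  0.1   ]]
[-0.02642285  0.60412593] 1.5135658791685411
[0.53605767 0.08576905 0.126     ] [0.64625564 0.08984615 0.126     ] [ 0.56078644 -0.0167783   0.2       ]
12.1 [562.2  -1.6 282.2] [-179.6   -0.    92.1] F [ 0.6 -0.  -3.6] w 11.8 30.0
```

```bash
sed -i 's/^YR=.*/YR=np.radians(1.9); O=np.array([0.6030,-0.0010])/' h.py
python3 - <<'E'
from h import *
plan([*rack(-.037,0),.183],91.9,5,255)
plan([*rack(0,0),.183],91.9,4,255,start=([*rack(-.037,0),.183],91.9))
E
```

```text
[[255,[0,1,20],0],[255,[0,1,20],0],[255,[0,0,20],0],[255,[-1,1,19],0],[255,[0,1,20],0]]
end [566.3  -2.4 183.2] 92.1
[[255,[0,9,0],0],[255,[0,10,0],0],[255,[0,9,0],0],[255,[0,9,0],0]]
end [603.  -1. 183.] 91.9
```

Call:
carry_out(
  increments=[
    [255,[0,2,10],0],
    [255,[0,2,20],0],
    [255,[0,0,20],0],
    [255,[0,0,20],0],
    [255,[0,0,20],0],
    [255,[0,0,9],0],
    [255,[0,0,0],0],
    [255,[0,0,0],0],
  ],
)

```text
time: 12.9
tool_pos: [0.5674, -0.0018, 0.1872]
ee_rot: [3.14, 0.0, 1.607]
wrist_force: [0.7, 0.2, -3.5]
width: 0.012
finger_force: 30.0
```

Call:
carry_out(
  increments=[
    [255,[0,6,0],0],
    [255,[0,10,0],0],
    [255,[0,10,0],0],
    [255,[0,10,0],0],
    [255,[0,0,0],0],
    [255,[0,0,0],0],
  ],
)

```text
time: 13.5
tool_pos: [0.6035, -0.0001, 0.1861]
ee_rot: [-3.141, -0.0, 1.607]
wrist_force: [0.2, -0.5, -3.3]
width: 0.0119
finger_force: 30.0
```

Call:
carry_out(
  increments=[
    [255,[0,0,10],0],
    [255,[0,0,10],0],
    [255,[0,0,6],0],
    [255,[0,0,3],0],
    [255,[0,0,0],0],
    [255,[0,0,0],0],
  ],
)

```text
time: 14.1
tool_pos: [0.6035, -0.0002, 0.1576]
ee_rot: [3.141, -0.0, 1.607]
wrist_force: [-0.4, 0.1, -3.6]
width: 0.012
finger_force: 30.0
```

Call:
carry_out(
  increments=[
    [255,[0,0,1],0],
    [255,[0,0,1],0],
    [255,[0,0,0],0],
    [255,[0,0,0],0],
  ],
)

```text
time: 14.5
tool_pos: [0.6037, -0.0001, 0.1562]
ee_rot: [3.14, 0.0, 1.607]
wrist_force: [0.7, 0.1, -1.3]
width: 0.0117
finger_force: 30.0
```

Call:
carry_out(
  increments=[
    [255,[10,0,0],0],
    [255,[18,0,0],0],
    [255,[18,0,0],0],
    [255,[18,0,0],0],
    [255,[18,0,0],0],
    [255,[18,0,0],0],
    [255,[10,0,0],0],
    [255,[0,0,0],0],
  ],
)

```text
time: 15.3
tool_pos: [0.5993, 0.1132, 0.1561]
ee_rot: [3.141, -0.004, 1.61]
wrist_force: [-1.4, 3.8, 3.3]
width: 0.0119
finger_force: 30.0
```

Call:
carry_out(
  increments=[
    [255,[10,0,-1],0],
    [255,[20,0,0],0],
    [255,[20,0,0],0],
    [255,[20,0,0],0],
    [255,[20,0,0],0],
    [255,[20,0,0],0],
    [255,[20,0,0],0],
    [255,[0,0,0],0],
  ],
)

```text
time: 16.1
tool_pos: [0.5941, 0.2427, 0.1562]
ee_rot: [-3.141, -0.004, 1.61]
wrist_force: [-0.3, 2.0, 0.8]
width: 0.0117
finger_force: 30.0
```

Call:
carry_out(
  increments=[
    [255,[10,0,0],0],
    [255,[6,0,0],0],
    [255,[0,0,0],0],
    [255,[0,0,0],0],
  ],
)

```text
time: 16.5
tool_pos: [0.5939, 0.2558, 0.1562]
ee_rot: [-3.141, -0.001, 1.607]
wrist_force: [-0.6, -0.1, -0.4]
width: 0.0118
finger_force: 30.0
```

Call:
carry_out(
  increments=[
    [140,[0,0,0],0],
    [140,[0,0,0],0],
    [140,[0,0,0],0],
    [140,[0,0,0],0],
    [140,[0,0,-30],0],
    [140,[0,0,-40],0],
    [140,[0,0,-20],0],
    [140,[0,0,0],0],
  ],
)

```text
time: 17.3
tool_pos: [0.5956, 0.2563, 0.2516]
ee_rot: [3.133, -0.003, 1.607]
wrist_force: [0.3, -1.0, 0.3]
width: 0.0424
finger_force: 0.0
```

```bash
sed -i 's/^YR=.*/YR=np.radians(2.1); O=np.array([0.6035,-0.0005])/' h.py
python3 - <<'E'
from h import *
st();plan([.372,.255,.245],92,6,110)
E
```

```text
17.3 [595.6 256.3 251.6] [179.5  -0.2  92.1] F [ 0.3 -1.   0.3] w 42.4 0.0
[[110,[1,-37,1],0],[110,[1,-38,1],0],[110,[1,-37,1],0],[110,[2,-37,1],0],[110,[1,-37,1],0],[110,[1,-38,2],0]]
end [371.5 255.1 244.6] 92.1
```

Call:
carry_out(
  increments=[
    [110,[1,-37,0],0],
    [110,[1,-37,0],0],
    [110,[1,-37,0],0],
    [110,[2,-37,0],0],
    [110,[1,-37,0],0],
    [110,[1,-37,0],0],
    [110,[0,0,0],0],
    [110,[0,0,0],0],
  ],
)

```text
time: 18.1
tool_pos: [0.3713, 0.2545, 0.2454]
ee_rot: [-3.141, 0.0, 1.608]
wrist_force: [0.1, 0.2, 0.2]
width: 0.0537
finger_force: 0.0
```

Run:
```python
from h import *
st();a=robot.snapshot("wrist")
cv2.imwrite("pics/w5.png",a)
c=robot.get_calibration("wrist");o=robot.get_obs();y=o["ee_rot"][2]
for d in(-.012,0,.012): print(proj(c,[o["tool_pos"][0]+d*np.cos(y),o["tool_pos"][1]+d*np.sin(y),.145]))
```

```text
18.1 [371.3 254.5 245.4] [-180.     0.    92.1] F [0.1 0.2 0.2] w 53.7 0.0
[324.788468 211.616017]
[324.79324666 199.23602781]
[324.79814209 186.55354983]
```

View pics/w5.png

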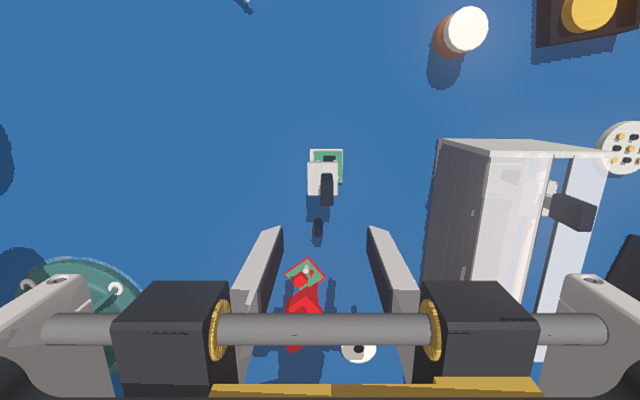

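Carrier C's tab is at (327,~193), far end at row 206. That needs +5 mm tool x and +2 mm tool y. Carrier A hangs under the cover at right.

Call:
carry_out(
  increments=[
    [110,[5,2,30],0],
    [110,[0,0,40],0],
    [110,[0,0,40],0],
    [110,[0,0,11],0],
    [110,[0,0,0],0],
    [255,[0,0,0],0],
    [255,[0,0,0],0],
    [255,[0,0,0],0],
  ],
)

```text
time: 18.95
tool_pos: [0.375, 0.2603, 0.1276]
ee_rot: [3.138, -0.002, 1.607]
wrist_force: [0.2, -0.2, -0.1]
width: 0.033
finger_force: 0.0
```

Call:
carry_out(
  increments=[
    [255,[0,0,0],0],
    [255,[0,0,0],0],
    [255,[0,0,0],0],
    [255,[0,0,0],0],
  ],
)

```text
time: 19.35
tool_pos: [0.3738, 0.2598, 0.1259]
ee_rot: [3.141, -0.001, 1.607]
wrist_force: [-0.5, -1.0, 1.1]
width: 0.0116
finger_force: 30.0
```

Call:
carry_out(
  increments=[
    [255,[0,0,-20],0],
    [255,[0,0,-40],0],
    [255,[0,0,-50],0],
    [255,[0,0,-50],0],
    [255,[0,0,0],0],
  ],
)

```text
time: 19.85
tool_pos: [0.3762, 0.261, 0.2933]
ee_rot: [3.129, -0.006, 1.607]
wrist_force: [0.8, -0.0, -1.8]
width: 0.0117
finger_force: 30.0
```

Run:
```python
from h import *
st();o=robot.get_obs();m=[.45,.02,.286]
plan(m,92.1,7,255)
plan([*rack(-.037,0),.286],92.1,4,255,start=(m,92.1))
```

```text
19.9 [376.2 261.  293.3] [179.3  -0.4  92.1] F [ 0.8 -0.  -1.8] w 11.7 30.0
[[255,[-35,9,1],0],[255,[-35,10,1],0],[255,[-34,9,1],0],[255,[-35,9,1],0],[255,[-35,9,1],0],[255,[-35,10,1],0],[255,[-35,9,1],0]]
end [450.1  19.6 286.3] 92.1
[[255,[-7,29,0],0],[255,[-6,29,0],0],[255,[-7,29,0],0],[255,[-6,29,0],0]]
end [566.9  -1.7 286. ] 92.1
```

Call:
carry_out(
  increments=[
    [255,[-35,9,0],0],
    [255,[-35,10,0],0],
    [255,[-34,9,0],0],
    [255,[-35,9,0],0],
    [255,[-35,9,0],0],
    [255,[-35,10,0],0],
    [255,[-35,9,0],0],
  ],
)

```text
time: 20.55
tool_pos: [0.4472, 0.0168, 0.2833]
ee_rot: [-3.138, -0.001, 1.607]
wrist_force: [0.3, -0.4, -3.0]
width: 0.0115
finger_force: 30.0
```

Call:
carry_out(
  increments=[
    [255,[-7,30,0],0],
    [255,[-6,29,0],0],
    [255,[-7,29,0],0],
    [255,[-6,30,0],0],
    [255,[0,0,0],0],
    [255,[0,0,0],0],
    [255,[0,0,0],0],
  ],
)

```text
time: 21.25
tool_pos: [0.5655, -0.0032, 0.2846]
ee_rot: [-3.14, -0.0, 1.608]
wrist_force: [-0.2, -0.0, -2.7]
width: 0.0115
finger_force: 30.0
```

Call:
carry_out(
  increments=[
    [255,[1,1,20],0],
    [255,[0,0,25],0],
    [255,[0,0,25],0],
    [255,[0,0,20],0],
    [255,[0,0,9],0],
    [255,[0,0,0],0],
    [255,[0,0,0],0],
  ],
)

```text
time: 21.95
tool_pos: [0.5676, -0.0024, 0.1879]
ee_rot: [3.139, 0.0, 1.607]
wrist_force: [0.1, -0.0, -2.0]
width: 0.012
finger_force: 30.0
```

Call:
carry_out(
  increments=[
    [255,[0,7,0],0],
    [255,[0,10,0],0],
    [255,[0,10,0],0],
    [255,[0,10,0],0],
    [255,[0,0,0],0],
    [255,[0,0,0],0],
  ],
)

```text
time: 22.55
tool_pos: [0.6046, -0.0011, 0.186]
ee_rot: [-3.14, -0.0, 1.607]
wrist_force: [-0.5, 0.9, -2.8]
width: 0.0119
finger_force: 30.0
```

Call:
carry_out(
  increments=[
    [255,[0,0,10],0],
    [255,[0,0,10],0],
    [255,[0,0,6],0],
    [255,[0,0,3],0],
    [255,[0,0,0],0],
    [255,[0,0,0],0],
  ],
)

```text
time: 23.15
tool_pos: [0.6045, -0.0011, 0.1577]
ee_rot: [3.141, -0.0, 1.607]
wrist_force: [0.1, 0.2, -2.4]
width: 0.0118
finger_force: 30.0
```

Call:
carry_out(
  increments=[
    [255,[0,-1,1],0],
    [255,[0,0,1],0],
    [255,[0,0,0],0],
    [255,[0,0,0],0],
  ],
)

```text
time: 23.55
tool_pos: [0.6035, -0.0011, 0.156]
ee_rot: [3.141, 0.0, 1.607]
wrist_force: [-0.2, 0.3, -1.0]
width: 0.0119
finger_force: 30.0
```

Call:
carry_out(
  increments=[
    [255,[10,0,0],0],
    [255,[18,0,0],0],
    [255,[18,0,0],0],
    [255,[18,0,0],0],
    [255,[18,0,0],0],
    [255,[18,0,0],0],
    [255,[10,0,0],0],
    [255,[0,0,0],0],
  ],
)

```text
time: 24.35
tool_pos: [0.5993, 0.1121, 0.156]
ee_rot: [3.141, -0.004, 1.61]
wrist_force: [0.1, 3.1, 1.9]
width: 0.012
finger_force: 30.0
```

Call:
carry_out(
  increments=[
    [255,[10,0,0],0],
    [255,[18,0,0],0],
    [255,[18,0,0],0],
    [255,[18,0,0],0],
    [255,[18,0,0],0],
    [255,[8,0,0],0],
    [255,[0,0,0],0],
    [255,[0,0,0],0],
  ],
)

```text
time: 25.15
tool_pos: [0.596, 0.2014, 0.1559]
ee_rot: [3.141, -0.004, 1.609]
wrist_force: [1.2, 3.0, 5.0]
width: 0.0118
finger_force: 30.0
```

Call:
carry_out(
  increments=[
    [140,[0,0,0],0],
    [140,[0,0,0],0],
    [140,[0,0,0],0],
    [140,[0,0,0],0],
    [140,[0,0,-30],0],
    [140,[0,0,-40],0],
    [140,[0,0,-20],0],
    [140,[0,0,0],0],
  ],
)

```text
time: 25.95
tool_pos: [0.5977, 0.199, 0.2501]
ee_rot: [3.133, -0.002, 1.607]
wrist_force: [-0.3, -0.2, 0.6]
width: 0.0422
finger_force: 0.0
```

Run:
```python
from h import *
st();plan([.386,-.272,.245],122,15,110)
```

```text
25.9 [597.7 199.  250.1] [ 1.795e+02 -1.000e-01  9.210e+01] F [-0.3 -0.2  0.6] w 42.2 0.0
[[110,[-31,-15,0],-2],[110,[-30,-17,1],-2],[110,[-30,-17,0],-2],[110,[-29,-18,0],-2],[110,[-28,-20,1],-2],[110,[-28,-20,0],-2],[110,[-27,-21,0],-2],[110,[-26,-23,1],-2]]
[[110,[-26,-23,0],-2],[110,[-25,-24,0],-2],[110,[-23,-25,1],-2],[110,[-23,-25,0],-2],[110,[-22,-27,0],-2],[110,[-21,-27,1],-2],[110,[-20,-28,0],-2]]
end [ 385.9 -271.5  245.1] 122.1
```

Call:
carry_out(
  increments=[
    [110,[-31,-15,0],-2],
    [110,[-30,-17,0],-2],
    [110,[-30,-17,0],-2],
    [110,[-29,-18,0],-2],
    [110,[-28,-20,0],-2],
    [110,[-28,-20,0],-2],
    [110,[-27,-21,0],-2],
    [110,[-26,-23,0],-2],
  ],
)

```text
time: 26.75
tool_pos: [0.4813, -0.0531, 0.243]
ee_rot: [-3.139, -0.002, 1.888]
wrist_force: [-0.6, -0.2, -0.6]
width: 0.0533
finger_force: 0.0
```

Call:
carry_out(
  increments=[
    [110,[-26,-23,0],-2],
    [110,[-25,-24,0],-2],
    [110,[-23,-25,0],-2],
    [110,[-23,-25,0],-2],
    [110,[-22,-27,0],-2],
    [110,[-21,-27,0],-2],
    [110,[-20,-28,0],-2],
    [110,[0,0,0],0],
  ],
)

```text
time: 27.55
tool_pos: [0.3821, -0.2743, 0.2429]
ee_rot: [-3.139, -0.003, 2.126]
wrist_force: [-0.6, 0.1, -0.6]
width: 0.0534
finger_force: 0.0
```

Run:
```python
from h import *
st();a=robot.snapshot("wrist")
cv2.imwrite("pics/w6.png",a)
c=robot.get_calibration("wrist");o=robot.get_obs();y=o["ee_rot"][2]
for d in(-.012,0,.012): print(proj(c,[o["tool_pos"][0]+d*np.cos(y),o["tool_pos"][1]+d*np.sin(y),.145]))
```

```text
27.6 [ 382.1 -274.3  242.9] [-179.9   -0.2  121.8] F [-0.6  0.1 -0.6] w 53.4 0.0
[325.2049473  213.11274722]
[325.21526004 200.64024308]
[325.22582281 187.86534717]
```

View pics/w6.png

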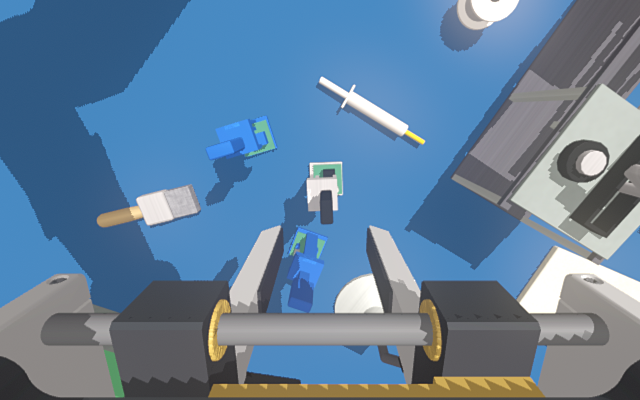

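Carrier B's tab is at (327,~210), far end at row 223. The blue one is about 60 mm away, so that is clear. It needs -8 mm tool x and +2 mm tool y.

Call:
carry_out(
  increments=[
    [110,[-8,2,30],0],
    [110,[0,0,40],0],
    [110,[0,0,40],0],
    [110,[0,0,8],0],
    [110,[0,0,0],0],
    [110,[0,0,0],0],
  ],
)

```text
time: 28.2
tool_pos: [0.3914, -0.2777, 0.1292]
ee_rot: [3.141, 0.002, 2.132]
wrist_force: [1.1, -0.1, 0.2]
width: 0.0534
finger_force: 0.0
```

Call:
carry_out(
  increments=[
    [255,[0,0,0],0],
    [255,[0,0,0],0],
    [255,[0,0,0],0],
    [255,[0,0,0],0],
    [255,[0,0,0],0],
    [255,[0,0,0],0],
    [255,[0,0,0],0],
  ],
)

```text
time: 28.9
tool_pos: [0.39, -0.2775, 0.1273]
ee_rot: [-3.141, -0.001, 2.131]
wrist_force: [-0.8, -1.1, -0.2]
width: 0.0118
finger_force: 30.0
```

Call:
carry_out(
  increments=[
    [255,[0,0,-20],0],
    [255,[0,0,-40],0],
    [255,[0,0,-50],0],
    [255,[0,0,-50],0],
    [255,[0,0,0],0],
    [255,[0,0,0],0],
  ],
)

```text
time: 29.5
tool_pos: [0.3907, -0.2776, 0.2879]
ee_rot: [3.141, 0.001, 2.131]
wrist_force: [0.0, -0.5, -3.4]
width: 0.0119
finger_force: 30.0
```

Run:
```python
from h import *
st();o=robot.get_obs();m=[.45,-.01,.286]
plan(m,92.1,8,255)
plan([*rack(-.037,0),.286],92.1,4,255,start=(m,92.1))
```

```text
29.5 [ 390.7 -277.6  287.9] [1.800e+02 1.000e-01 1.221e+02] F [ 0.  -0.5 -3.4] w 11.9 30.0
[[255,[24,24,0],4],[255,[26,22,0],3],[255,[28,21,1],4],[255,[28,19,0],4],[255,[30,17,0],4],[255,[31,15,0],3],[255,[32,13,1],4],[255,[32,11,0],4]]
end [449.9 -10.  285.9] 92.1
[[255,[1,29,0],0],[255,[1,29,0],0],[255,[1,30,0],0],[255,[1,29,0],0]]
end [566.8  -1.7 286. ] 92.1
```

Call:
carry_out(
  increments=[
    [255,[24,24,0],4],
    [255,[26,22,0],3],
    [255,[28,21,0],4],
    [255,[28,19,0],4],
    [255,[30,17,0],4],
    [255,[31,15,0],3],
    [255,[32,13,0],4],
    [255,[32,11,0],4],
  ],
)

```text
time: 30.3
tool_pos: [0.4485, -0.0082, 0.2838]
ee_rot: [-3.135, -0.001, 1.605]
wrist_force: [1.5, 0.3, -2.1]
width: 0.0118
finger_force: 30.0
```

Call:
carry_out(
  increments=[
    [255,[1,29,0],0],
    [255,[1,29,0],0],
    [255,[1,30,0],0],
    [255,[1,29,0],0],
    [255,[0,0,0],0],
    [255,[0,0,0],0],
    [255,[0,0,0],0],
  ],
)

```text
time: 31.0
tool_pos: [0.5652, -0.0016, 0.2858]
ee_rot: [-3.138, -0.001, 1.607]
wrist_force: [-0.4, -0.4, -2.3]
width: 0.012
finger_force: 30.0
```

Call:
carry_out(
  increments=[
    [255,[0,1,20],0],
    [255,[0,0,25],0],
    [255,[0,0,25],0],
    [255,[0,0,20],0],
    [255,[0,0,9],0],
    [255,[0,0,0],0],
    [255,[0,0,0],0],
  ],
)

```text
time: 31.7
tool_pos: [0.5676, -0.0017, 0.1897]
ee_rot: [3.14, 0.0, 1.607]
wrist_force: [0.4, 0.5, -3.1]
width: 0.0116
finger_force: 30.0
```

Call:
carry_out(
  increments=[
    [255,[0,7,0],0],
    [255,[0,10,0],0],
    [255,[0,10,0],0],
    [255,[0,10,0],0],
    [255,[0,0,0],0],
    [255,[0,0,0],0],
  ],
)

```text
time: 32.3
tool_pos: [0.6046, -0.0002, 0.188]
ee_rot: [-3.14, -0.0, 1.607]
wrist_force: [0.2, -0.4, -4.0]
width: 0.0117
finger_force: 30.0
```

Call:
carry_out(
  increments=[
    [255,[0,-1,10],0],
    [255,[0,0,10],0],
    [255,[0,0,6],0],
    [255,[0,0,3],0],
    [255,[0,0,0],0],
    [255,[0,0,0],0],
  ],
)

```text
time: 32.9
tool_pos: [0.6035, -0.0003, 0.1597]
ee_rot: [3.141, -0.0, 1.607]
wrist_force: [-0.2, 0.3, -2.9]
width: 0.0119
finger_force: 30.0
```

Lower 3 mm, then slide to y≈147.

Call:
carry_out(
  increments=[
    [255,[0,0,1],0],
    [255,[0,0,1],0],
    [255,[0,0,1],0],
    [255,[0,0,0],0],
    [255,[0,0,0],0],
  ],
)

```text
time: 33.4
tool_pos: [0.6037, -0.0003, 0.1575]
ee_rot: [3.14, 0.0, 1.607]
wrist_force: [-1.1, 0.1, 1.9]
width: 0.0118
finger_force: 30.0
```

Call:
carry_out(
  increments=[
    [255,[10,0,0],0],
    [255,[18,0,0],0],
    [255,[18,0,0],0],
    [255,[18,0,0],0],
    [255,[18,0,0],0],
    [255,[18,0,0],0],
    [255,[10,0,0],0],
    [255,[0,0,0],0],
  ],
)

```text
time: 34.2
tool_pos: [0.5994, 0.1136, 0.1574]
ee_rot: [3.14, -0.003, 1.61]
wrist_force: [0.3, -0.6, 4.8]
width: 0.0121
finger_force: 30.0
```

Call:
carry_out(
  increments=[
    [255,[10,0,0],0],
    [255,[15,0,0],0],
    [255,[10,0,0],0],
    [255,[0,0,0],0],
    [255,[0,0,0],0],
  ],
)

```text
time: 34.7
tool_pos: [0.5981, 0.1476, 0.1573]
ee_rot: [3.14, -0.003, 1.609]
wrist_force: [0.3, -0.6, 5.7]
width: 0.0117
finger_force: 30.0
```

Call:
carry_out(
  increments=[
    [140,[0,0,0],0],
    [140,[0,0,0],0],
    [140,[0,0,0],0],
    [140,[0,0,0],0],
    [140,[0,0,-30],0],
    [140,[0,0,-40],0],
    [140,[0,0,-25],0],
    [140,[0,0,0],0],
  ],
)

```text
time: 35.5
tool_pos: [0.5999, 0.145, 0.2568]
ee_rot: [3.132, -0.002, 1.607]
wrist_force: [0.4, 1.9, 0.4]
width: 0.0421
finger_force: 0.0
```

Run:
```python
from h import *
st()
a=robot.snapshot("top");b=robot.snapshot("scene")
o=np.vstack([a[90:290,150:550],b[90:300,190:590]]);cv2.imwrite("pics/chk.png",cv2.resize(o,None,fx=1.45,fy=1.45))
plan([.5,0,.258],92.1,5,140)
```

```text
35.5 [599.9 145.  256.8] [ 1.795e+02 -1.000e-01  9.210e+01] F [0.4 1.9 0.4] w 42.1 0.0
[[140,[-28,-21,-1],0],[140,[-28,-20,-2],0],[140,[-29,-21,-1],0],[140,[-28,-21,-1],0],[140,[-28,-20,-2],0]]
end [500.3   0.  258.2] 92.1
```

View pics/chk.png

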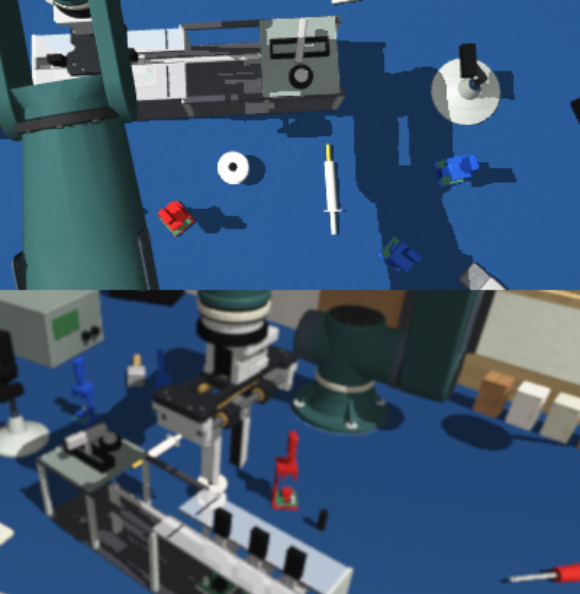

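All three carriers hang under the cover (three black tabs in a row), and the spool and syringe are untouched. Next, close the shutter.

Run:
```python
from h import *
plan([.605,-.122,.252],174,12,110)
```

```text
[[110,[-22,0,0],-7],[110,[-22,-3,0],-7],[110,[-22,-6,0],-6],[110,[-21,-8,0],-7],[110,[-19,-10,0],-7],[110,[-19,-13,0],-7],[110,[-16,-14,0],-7],[110,[-15,-17,-1],-7]]
[[110,[-12,-18,0],-6],[110,[-11,-20,0],-7],[110,[-8,-21,0],-7],[110,[-6,-21,0],-7]]
end [ 605.3 -121.9  252.2] 174.1
```

Call:
carry_out(
  increments=[
    [110,[-22,0,0],-7],
    [110,[-22,-3,0],-7],
    [110,[-22,-6,0],-6],
    [110,[-21,-8,0],-7],
    [110,[-19,-10,0],-7],
    [110,[-19,-13,0],-7],
    [110,[-16,-14,0],-7],
    [110,[-15,-17,0],-7],
  ],
)

```text
time: 36.4
tool_pos: [0.6016, -0.0338, 0.2481]
ee_rot: [-3.14, -0.005, 2.572]
wrist_force: [0.4, 0.3, 0.2]
width: 0.0535
finger_force: 0.0
```

Call:
carry_out(
  increments=[
    [110,[-12,-18,0],-6],
    [110,[-11,-20,0],-7],
    [110,[-8,-21,0],-7],
    [110,[-6,-21,0],-7],
    [110,[0,0,0],0],
    [110,[0,0,0],0],
    [110,[0,0,0],0],
  ],
)

```text
time: 37.1
tool_pos: [0.605, -0.1208, 0.2503]
ee_rot: [3.14, -0.002, 3.038]
wrist_force: [0.0, 0.3, -0.3]
width: 0.0534
finger_force: 0.0
```

Call:
carry_out(
  increments=[
    [110,[0,0,30],0],
    [110,[0,0,30],0],
    [110,[0,0,18],0],
    [110,[0,0,0],0],
    [255,[0,0,0],0],
    [255,[0,0,0],0],
    [255,[0,0,0],0],
    [255,[0,0,0],0],
  ],
)

```text
time: 37.9
tool_pos: [0.6059, -0.122, 0.1749]
ee_rot: [-3.141, 0.002, 3.038]
wrist_force: [-0.2, 0.5, -0.0]
width: 0.0249
finger_force: 0.0
```

Call:
carry_out(
  increments=[
    [255,[0,0,0],0],
    [255,[0,0,0],0],
    [255,[0,0,0],0],
    [255,[0,0,0],0],
  ],
)

```text
time: 38.3
tool_pos: [0.6058, -0.1208, 0.1739]
ee_rot: [3.14, 0.001, 3.039]
wrist_force: [0.6, 5.1, 1.7]
width: 0.014
finger_force: 30.0
```

Run:
```python
from h import *
st(); p=robot.get_obs()["tool_pos"]
plan([p[0]-.1205*np.sin(YR),p[1]+.1205*np.cos(YR),p[2]],174.1,8,255)
```

```text
38.3 [ 605.8 -120.8  173.9] [1.799e+02 1.000e-01 1.741e+02] F [0.6 5.1 1.7] w 14.0 30.0
[[255,[2,15,0],0],[255,[2,15,0],0],[255,[2,15,0],0],[255,[2,15,0],0],[255,[2,15,0],0],[255,[3,15,0],0],[255,[2,14,0],0],[255,[2,15,0],0]]
end [601.   -0.7 173.9] 174.1
```

Call:
carry_out(
  increments=[
    [255,[2,15,0],0],
    [255,[2,15,0],0],
    [255,[2,15,0],0],
    [255,[2,15,0],0],
    [255,[2,15,0],0],
    [255,[2,15,0],0],
    [255,[2,15,0],0],
    [255,[2,15,0],0],
  ],
)

```text
time: 39.1
tool_pos: [0.6022, 0.0003, 0.1737]
ee_rot: [-3.141, 0.002, 3.039]
wrist_force: [4.8, -4.6, 2.7]
width: 0.0143
finger_force: 30.0
```

Call:
carry_out(
  increments=[
    [255,[0,3,0],0],
    [255,[0,1,0],0],
    [255,[0,0,0],0],
    [255,[0,0,0],0],
  ],
)

```text
time: 39.5
tool_pos: [0.6023, 0.0003, 0.1736]
ee_rot: [-3.135, 0.001, 3.036]
wrist_force: [3.7, -9.3, 1.9]
width: 0.0138
finger_force: 30.0
```

Call:
carry_out(
  increments=[
    [255,[0,-3,0],8],
    [255,[0,0,0],8],
    [255,[0,0,0],8],
    [255,[0,0,0],8],
    [255,[0,0,0],8],
    [255,[0,0,0],8],
    [255,[0,0,0],8],
    [255,[0,0,0],8],
  ],
)

```text
time: 40.3
tool_pos: [0.6027, 0.0002, 0.1739]
ee_rot: [3.14, 0.002, 1.916]
wrist_force: [5.0, -2.9, 1.6]
width: 0.0139
finger_force: 30.0
```

Call:
carry_out(
  increments=[
    [255,[0,0,0],8],
    [255,[0,0,0],8],
    [255,[0,0,0],3],
    [255,[0,0,0],0],
    [255,[0,0,0],0],
  ],
)

```text
time: 40.8
tool_pos: [0.6029, 0.0002, 0.174]
ee_rot: [3.139, 0.001, 1.59]
wrist_force: [5.1, -3.1, 1.8]
width: 0.0139
finger_force: 30.0
```

Run:
```python
from h import *
st();print(robot.get_obs()["wrist_torque"])
```

```text
40.8 [6.029e+02 2.000e-01 1.740e+02] [1.798e+02 1.000e-01 9.110e+01] F [ 5.1 -3.1  1.8] w 13.9 30.0
[-0.64484548 -1.10960323  0.11968734]
```

Call:
carry_out(
  increments=[
    [255,[0,1,0],3],
    [255,[0,0,0],0],
    [255,[0,0,0],0],
  ],
)

```text
time: 41.1
tool_pos: [0.603, 0.0009, 0.1735]
ee_rot: [3.141, -0.001, 1.539]
wrist_force: [4.1, -0.4, 2.9]
width: 0.0136
finger_force: 30.0
```

Run:
```python
from h import *
st();print(robot.get_obs()["wrist_torque"])
```

```text
41.1 [603.    0.9 173.5] [180.   -0.   88.2] F [ 4.1 -0.4  2.9] w 13.6 30.0
[-0.2232676  -0.80522507  0.0080224 ]
```

Call:
carry_out(
  increments=[
    [110,[0,0,0],0],
    [110,[0,0,0],0],
    [110,[0,0,0],0],
    [110,[0,0,-30],-2],
    [110,[-20,0,-30],0],
    [180,[-30,-5,0],0],
    [255,[-20,-5,0],0],
    [255,[0,0,0],0],
  ],
)

```text
time: 41.9
tool_pos: [0.5919, -0.0718, 0.233]
ee_rot: [-3.139, 0.0, 1.569]
wrist_force: [0.1, 0.4, 0.7]
width: 0.0328
finger_force: 0.0
```

Run:
```python
from h import *
st();a=robot.snapshot("wrist");cv2.imwrite("pics/w7.png",cv2.resize(a[:260,230:510],None,fx=2.2,fy=2.2,interpolation=cv2.INTER_CUBIC));np.savez("w7.npz",**robot.get_calibration("wrist"))
```

```text
41.9 [591.9 -71.8 233. ] [-179.9    0.    89.9] F [0.1 0.4 0.7] w 32.8 0.0
```

View pics/w7.png

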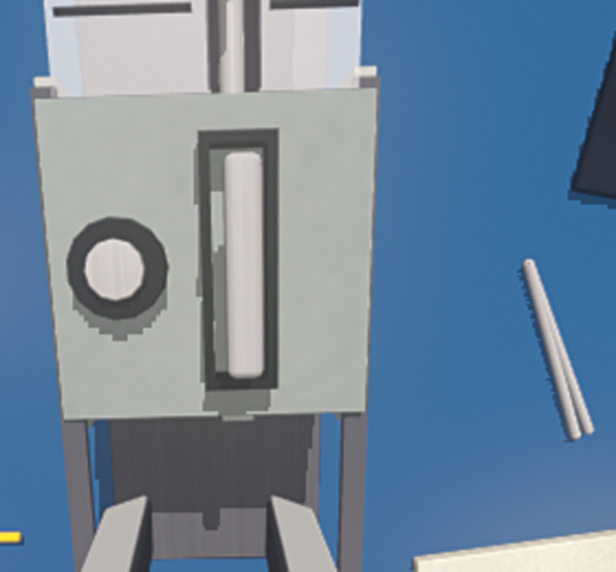

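The bar lies parallel to its bezel (turn 0) and the shutter butts against the cover. Now push it down.

Run:
```python
from h import *
plan([.603,0,.215],90,3,255)
```

```text
[[255,[23,4,6],0],[255,[24,3,6],0],[255,[23,4,6],0]]
end [ 6.032e+02 -4.000e-01  2.148e+02] 90.0
```

Call:
carry_out(
  increments=[
    [255,[23,4,6],0],
    [255,[24,4,6],0],
    [255,[24,3,6],0],
    [255,[0,0,0],0],
    [255,[0,0,10],0],
    [255,[0,0,10],0],
    [255,[0,0,10],0],
    [255,[0,0,0],0],
  ],
)

```text
time: 42.75
tool_pos: [0.6036, 0.0009, 0.184]
ee_rot: [-3.141, -0.001, 1.572]
wrist_force: [0.8, 2.2, 2.3]
width: 0.0002
finger_force: 1.4
```

Call:
carry_out(
  increments=[
    [255,[0,0,8],0],
    [255,[0,0,6],0],
    [255,[0,0,3],0],
    [255,[0,0,2],0],
    [255,[0,0,0],0],
    [255,[0,0,0],0],
  ],
)

```text
time: 43.35
tool_pos: [0.6038, 0.0009, 0.1668]
ee_rot: [3.141, 0.0, 1.572]
wrist_force: [-0.4, 0.8, 4.8]
width: 0.0008
finger_force: 2.3
```

Call:
carry_out(
  increments=[
    [255,[0,0,1],0],
    [255,[0,0,1],0],
    [255,[0,0,0],0],
    [255,[0,0,0],0],
  ],
)

```text
time: 43.75
tool_pos: [0.6039, 0.0009, 0.1645]
ee_rot: [3.142, 0.0, 1.572]
wrist_force: [-1.6, 0.5, 4.7]
width: 0.001
finger_force: 2.4
```

Call:
carry_out(
  increments=[
    [255,[0,0,1],0],
    [255,[0,0,1],0],
    [255,[0,0,0],0],
    [255,[0,0,0],0],
  ],
)

```text
time: 44.15
tool_pos: [0.6039, 0.0009, 0.1641]
ee_rot: [3.14, 0.0, 1.572]
wrist_force: [-2.8, -0.0, 9.8]
width: 0.0004
finger_force: 4.7
```

Call:
carry_out(
  increments=[
    [255,[0,0,1],0],
    [255,[0,0,0],0],
    [255,[0,0,0],0],
  ],
)

```text
time: 44.45
tool_pos: [0.604, 0.0009, 0.1641]
ee_rot: [3.14, 0.001, 1.572]
wrist_force: [-4.3, 0.4, 12.1]
width: 0.0002
finger_force: 6.1
```

Call:
carry_out(
  increments=[
    [255,[0,0,-5],0],
    [255,[0,0,-10],0],
    [255,[0,0,-30],0],
    [255,[-20,-10,-30],0],
    [255,[-30,-20,0],0],
    [255,[-20,-10,0],0],
    [255,[0,0,0],0],
  ],
)

```text
time: 45.15
tool_pos: [0.563, -0.071, 0.2361]
ee_rot: [-3.141, 0.001, 1.569]
wrist_force: [0.4, 0.1, -0.3]
width: 0.0004
finger_force: 0.0
```

Run:
```python
from h import *
st();a=robot.snapshot("wrist");t=robot.snapshot("scene")
o=np.vstack([a[:240,200:520],t[130:330,180:500]]);cv2.imwrite("pics/w8.png",cv2.resize(o,None,fx=1.35,fy=1.35,interpolation=cv2.INTER_CUBIC))
```

```text
45.1 [563.  -71.  236.1] [-179.9    0.    89.9] F [ 0.4  0.1 -0.3] w 0.4 0.0
```

View pics/w8.png

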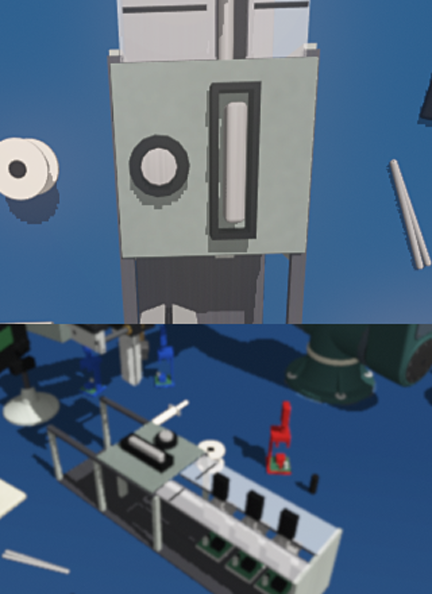

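The handle is seated in its bezel. Its bar's apparent length dropped from 102 to 89 px, which matches pop 0. The three tabs sit past the mark and the bench is clear of grey carriers.

```bash
python3 -c "
from bench import robot
print(robot.close_job())"
```

```text
the job is handed in; nothing more can be done
None
```

The job is handed in: all three board carriers found on the bench hang past the mark, the shutter is shut with the T-handle turned back and pushed in, and the spool and syringe were not touched.

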